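# Square up the inspection fixture

### The arm

A 7-joint arm with a two-finger parallel gripper is mounted at the origin on the work surface. World frame = base frame: x ahead of the robot, y to its left, z up, the work surface at z = 0. Lengths are in m, angles in rad, forces in N, time in s.
With the tool pointing down it reaches from about 0.425 to 0.95 m from the base axis. Payload 4.7 kg.
Tool frame: the origin (TCP) lies on the centre line of the jaws, within the pads' length; the fingertips stand robot.nose_length ahead of it and the grasp point (between the pads) lies 8 mm behind it (robot.nose_length is the distance from the TCP to the fingertips, in m); z points along the fingers, x is the direction in which the jaws open and shut, and the axes are right-handed (so a half turn about z gives the same grasp; the last joint's range is limited). The gripper opens to 85 mm and grips with 20 to 120 N. Pads are 22 mm wide; open, the fingers measure 114 mm over their backs; the gripper's body (76 mm by 85 mm) begins 54 mm behind the grasp point. The pads swing forward as they close: fully open they stand 13 mm farther back than shut.
Start: joints at [-1.264, 0.469, -0.049, 1.532, 0.024, 1.141, -0.082], TCP at [0.222, 0.637, 0.242] pointing down, gripper open.
Joint ranges: [-2.59, 2.59], [-0.33, 1.99], [-1.39, 1.29], [0.1, 2.45], [-1.04, 4.18], [0.21, 1.99], [-2.66, 2.66]. Speed limits (rad/s): [2.57, 2.57, 3.14, 3.14, 3.14, 3.14, 3.14].

### API

Orientations are given as [roll, pitch, yaw] about the fixed x, y, z axes, in that order (R = Rz(yaw) Ry(pitch) Rx(roll)).
In Python, from plant import robot gives the robot as it stands. Calls block until the motion is done:
- robot.goto(position, orientation): joint-space move of the TCP to a pose.
- robot.move_straight(position, vel=0.15, attitude=None, contact_N=None): straight line of the TCP; attitude=None keeps the orientation; vel is the mean speed in m/s. With contact_N (N) it stops when the force on the tool has changed by that much, and returns True; else False.
- robot.move_joints(angles): joint-space move.
- robot.grip(opening, strength=None): opening from 0.0 (shut) to 1.0 (fully open); strength is the grip in N (None keeps the last); returns when the fingers have stopped.
- robot.sleep(seconds).
- robot.inverse_kinematics(position, orientation): joint angles nearest the present ones, or None.
- robot.sense(): the state.
- robot.grab_frame(name): name is "scene" or "top"; returns a dict with "image" (480x640x3 uint8, red, green, blue), "range_z" (480x640 float32, m along the optical axis (not along the pixel's ray), 0 where there is no reading), "fx", "fy", "cx", "cy" (pixels), "R" (3x3) and "t" (3): a world point X has camera coordinates R X + t. Camera axes: x right, y down, z forward; pixel columns grow to the right and rows downward; lengths in m; the calibration is good to about 2 mm. A picture is of the moment at which its call begins.
A pose or a line that the arm cannot do raises robot.IKError and nothing moves.
- robot.close_job(): hands the job in, once; it reports no verdict.
The state is a dict: "t": time; "joint_pos": joint angles; "joint_velocities": joint speeds; "effort": joint torques, N m; "tcp_pos": TCP position; "tcp_rot": TCP orientation; "wrist_force": force on the tool from outside, world axes, zero at the start; "torque": the same for the moment, N m; "opening": opening from 0.0 (shut) to 1.0 (fully open).
Only numpy, scipy, OpenCV 4.12 (cv2) and the standard library are available. Lean on these libraries where they do the work, as an engineer would, in place of code of your own. Each camera call takes 0.05 s, during which the arm holds its last target. There are 200 camera calls.

### The job

Set up the inspection fixture: first tap the stack of three red plates up against the fixture's back rail, keeping them stacked near their place along it, until all three lie flush along the rail. Then lay the blue square flat on the fixture's base and press its outer corner into the corner between back rail and yellow end stop until both faces touch, and finish while still holding it there with the gripper, pressed squarely against both. Leave the plates flush and leave the other things on the bench alone.

Things in the scene. Friction and masses are not known exactly. Their poses are not given: they have to be found in the camera images.
- corner (a point): Inner corner of the inspection fixture, which is bolted to the bench: the point where the inner face of the back rail meets the inner face of the end stop, at the level of the fixture's dark base plate top (10 mm above the bench). Its x axis points level at the back rail, away from the robot, y points at the end stop, z up. The free nest is on its -x, -y side. The base plate reaches from x = -135 to +25 mm and from y = -240 to +25 mm in this frame.
- fixture: Whole fixture: dark steel base plate 160 x 265 x 10 mm with back rail and end stop, smooth ground metal on which plates and square slide easily (friction about 0.25). Origin on the bench, straight below point corner; same axes.
- back_rail: Aluminium back rail of the fixture, 25 mm deep, 20 mm high above the base plate, running along the fixture's y over the full 265 mm; its inner face is the plane x = 0 of point corner. Origin and axes as body fixture.
- end_stop: Yellow end stop of the fixture, 25 mm wide, 20 mm high above the base plate, running 115 mm along the fixture's -x from the corner; its inner face is the plane y = 0 of point corner. Origin and axes as body fixture.
- square: Blue setting square, a solid L lying flat, two equal legs 100 mm long, 22 mm wide, 18 mm thick, joined by a diagonal web, with an upright orange grip post. Origin on its underside, below the grip post. Outer corner at x = +33, y = +33 mm; legs run from there along -x and -y, so the outer faces look to +x and +y. Its x and y line up with those of point corner when it sits right. About 0.25 kg, centre of mass under the grip. Starts on the bench left or right of the fixture.
- square_grip (a point): Centre of the free part of the orange grip post of the square, 36 mm above its underside. The post is 20 x 20 mm, sides parallel to the legs, free from 18 to 53 mm above the underside. Axes as body square.
- square_corner (a point): Outer corner of the square, on its underside. Axes as body square.
- plate1: Red aluminium plate 1 of the stack, bottom one: 60 mm (its x) x 70 mm (its y) x 6 mm thick, about 0.07 kg, loose. Origin at the centre of its underside. Starts on the fixture base 8 to 30 mm short of the back rail and a little crooked, about 190 mm along the rail from the corner; its x points roughly at the back rail.
- plate2: Red aluminium plate 2 of the stack, middle one: 60 mm (its x) x 70 mm (its y) x 6 mm thick, about 0.07 kg, loose. Origin at the centre of its underside. Starts on the fixture base on the plate below, 8 to 30 mm short of the back rail and a little crooked, about 190 mm along the rail from the corner; its x points roughly at the back rail.
- plate3: Red aluminium plate 3 of the stack, top one: 60 mm (its x) x 70 mm (its y) x 6 mm thick, about 0.07 kg, loose. Origin at the centre of its underside. Starts on the fixture base on the plate below, 8 to 30 mm short of the back rail and a little crooked, about 190 mm along the rail from the corner; its x points roughly at the back rail.
- v_block: Bystander, loose, leave alone: dark steel V-block, 70 x 50 x 44 mm, V groove on top. Origin on its underside or axis.
- oil_bottle: Bystander, loose, leave alone: blue oil bottle, 56 mm diameter, 140 mm tall. Origin on its underside or axis.
- screw_jar: Bystander, loose, leave alone: clear jar with black cap, 60 mm diameter, 70 mm tall. Origin on its underside or axis.
- screwdriver: Bystander, loose, leave alone: red-handled screwdriver, 190 mm long, lying beyond the fixture. Origin on its underside or axis.
- spanner: Bystander, loose, leave alone: steel spanner, 170 mm long, lying to the right near the robot. Origin on its underside or axis.
- gauge_puck: Bystander, loose, leave alone: steel gauge weight with a knob, 44 mm diameter, 34 mm tall, front left. Origin on its underside or axis.
- red_tray: Bystander, loose, leave alone: open red tray, 90 x 130 x 35 mm, left near the robot. Origin on its underside or axis.
There are look-alikes about, which are no part of the job. Of the things that look like the square, take the one that is farthest to the robot's left at the start.

How it is judged:
By the outcome, as a careful person would: the job done as asked, in the order asked, and still so for the second after the job is handed in, while the arm keeps its last pose, push and grip.
It also fails if it takes over 59 s, if anything falls off the work surface, if the arm or the gripper's body presses on something with over 40 N, if the wrist force passes 120 N, or if a joint passes its speed limit or range.

## Working session

There is one attempt and no reset: what is moved stays moved. The work goes in short steps, each a Python script; the robot and the scene stay as the last script left them, time stands still between calls to the robot, and variables do not carry over. Pictures are saved under pics/ and viewed, about 8 in all and at most 12, crops included, and the job is handed in when it is done.

```bash
ls; mkdir -p pics; cat > h.py <<'E'
import numpy as np, cv2
from plant import robot
def snap(n):
    f=robot.grab_frame(n); f={k:(np.array(v) if k in("image","range_z","R","t") else v) for k,v in f.items()}; return f
def save(f,name,crop=None,s=1):
    im=f["image"][:,:,::-1]
    if crop: im=im[crop[1]:crop[3],crop[0]:crop[2]]
    cv2.imwrite("pics/"+name,cv2.resize(im,None,fx=s,fy=s,interpolation=cv2.INTER_CUBIC))
def w(f,u,v,z=None):
    "world point of pixel; with z: intersect with plane z, else depth"
    d=np.array([(u-f["cx"])/f["fx"],(v-f["cy"])/f["fy"],1.0]); R,t=f["R"],f["t"]
    o=-R.T@t; r=R.T@d
    if z is None: return o+r*f["range_z"][int(round(v)),int(round(u))]
    return o+r*(z-o[2])/r[2]
E
python3 - <<'E'
from h import *
a=snap("scene");b=snap("top");save(a,"s0.png");save(b,"t0.png")
import pickle;pickle.dump((a,b),open("f0.pkl","wb"))
print(robot.nose_length,robot.sense()); 
for f in(a,b): print(f["fx"],-f["R"].T@f["t"],f["R"])
E
```

```text
pics
0.011 {'t': 0.1, 'joint_pos': array([-1.26388028,  0.46935764, -0.04856359,  1.53356681,  0.02409533,
        1.14103389, -0.0822914 ]), 'joint_velocities': array([-1.63173951e-03, -3.31721151e-03,  7.56171034e-04, -2.64441853e-03,
        7.64862727e-04,  6.68732226e-05,  2.10351581e-04]), 'effort': array([ 4.48443852e-04, -5.11512887e+01, -4.70839546e-02, -2.38392395e+01,
        1.07783766e-02,  4.22793892e-03, -5.70998097e-06]), 'tcp_pos': array([0.22227427, 0.63681153, 0.24137162]), 'tcp_rot': array([3.14151933e+00, 1.77892276e-03, 1.23498773e+00]), 'wrist_force': array([0.44734889, 0.06622649, 0.52085587]), 'torque': array([ 0.01470439,  0.02586268, -0.02924799]), 'opening': 0.9984437748984838}
465.9945476150349 [1.15313916 0.18300422 0.94330954] [[-0.26069502  0.96535362 -0.01142345]
 [ 0.77194044  0.20132831 -0.6029717 ]
 [-0.57978105 -0.16600994 -0.79768078]]
498.4171881524183 [ 0.43333395 -0.01088583  1.50942257] [[ 5.63249464e-04 -9.99904426e-01 -1.38137906e-02]
 [-9.97901437e-01  3.32412456e-04 -6.47503762e-02]
 [ 6.47487797e-02  1.38212721e-02 -9.97805877e-01]]
```

View pics/t0.png

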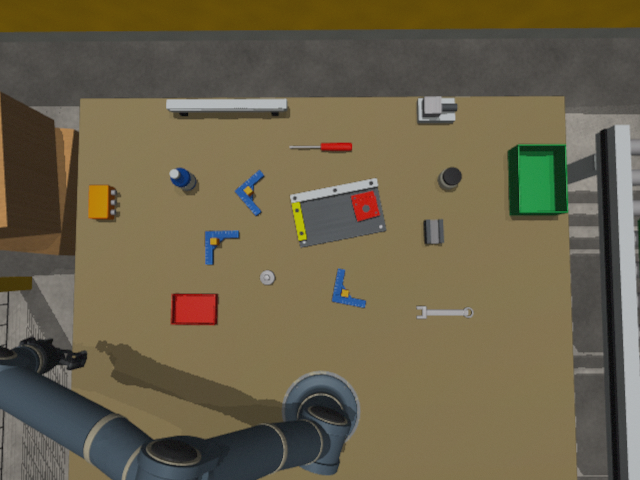

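View pics/s0.png

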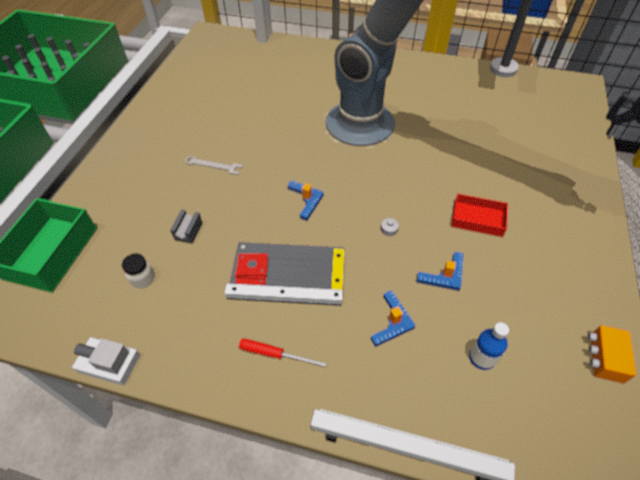

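Top view: the look-alike squares have grip posts at about (213,241), (248,190) and (345,293). Image left is the robot's left, so I choose (213,241). The fixture has its corner near (297,200), with the plates at (365,206). I'll check both in one close crop.

```bash
python3 - <<'E'
from h import *
import pickle;a,b=pickle.load(open("f0.pkl","rb"))
save(b,"c1.png",(195,160,395,280),4)
for u,v in((213,241),(248,190),(345,293)): print(w(b,u,v,.053),w(b,u,v))
E
```

```text
[0.50131941 0.31673855 0.053     ] [0.50136559 0.31696113 0.05201056]
[0.65191798 0.21530686 0.053     ] [0.65225737 0.21565806 0.05073867]
[ 0.35017976 -0.0697932   0.053     ] [ 0.35023718 -0.06975252  0.05400564]
```

View pics/c1.png

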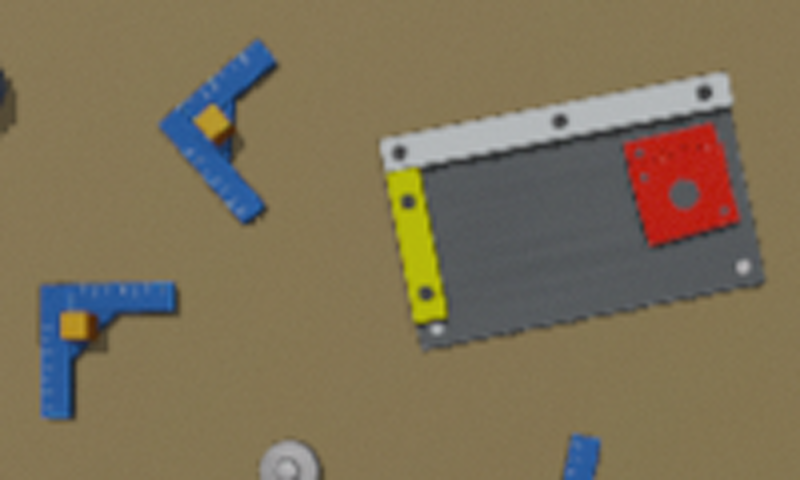

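The crop confirms it. The target square's outer corner is at crop (40,285), i.e. image (205,231), with legs running right and down, so its yaw is about 0. The fixture is turned about +11° and the plates lie slightly crooked short of the rail. Next I'll measure with masks.

```bash
python3 - <<'E'
from h import *
import pickle;a,b=pickle.load(open("f0.pkl","rb"))
def rect(f,lo,hi,box,z,name):
    hsv=cv2.cvtColor(f["image"],cv2.COLOR_RGB2HSV); m=cv2.inRange(hsv,lo,hi); k=np.zeros_like(m);x0,y0,x1,y1=box;k[y0:y1,x0:x1]=1
    # upsample for subpixel
    n,l,s,_=cv2.connectedComponentsWithStats(m*k); i=1+np.argmax(s[1:,4]); v,u=np.nonzero(l==i)
    P=np.array([w(f,p,q,z)[:2] for p,q in zip(u,v)])*1000
    (c,sz,an)=cv2.minAreaRect(P.astype(np.float32)); 
    cov=np.cov(P.T); e,V=np.linalg.eigh(cov); d=V[:,1]
    print(name,len(u),"rect",np.round(c,1),np.round(sz,1),round(an,2),"mean",P.mean(0).round(1),"major ang",round(np.degrees(np.arctan2(d[1],d[0]))%180,2)); return P
print(cv2.cvtColor(b["image"],cv2.COLOR_RGB2HSV)[[200,185,206,241,225,240],[340,340,365,213,340,206]])
top=(285,170,395,255)
rect(b,(22,120,80),(35,255,255),top,.03,"yellow")
rect(b,(0,0,140),(180,40,255),top,.03,"rail")
rect(b,(0,150,80),(8,255,255),top,.028,"plates")
sq=(195,222,245,272)
rect(b,(100,120,40),(125,255,255),sq,.018,"square blue")
rect(b,(10,120,130),(22,255,255),sq,.053,"post")
rect(a,(22,120,60),(35,255,255),(220,235,355,305),.03,"sc yellow")
rect(a,(10,120,60),(22,255,255),(410,245,470,295),.045,"sc post")
rect(a,(0,150,50),(8,255,255),(220,235,280,295),.028,"sc plates")
save(a,"c2.png",(220,235,360,310),5.5)
E
```

```text
[[ 99  19  92]
 [ 38   6 164]
 [ 95  17  90]
 [ 22 204 181]
 [ 95  17  89]
 [107 189 154]]
yellow 340 rect [562.1  66.3] [115.1  27.5] 11.06 mean [562.   66.4] major ang 11.1
rail 695 rect [655.7 -37.7] [ 25.4 265.6] 11.31 mean [655.8 -37.3] major ang 101.15
plates 563 rect [ 608.5 -131.3] [78.6 71.8] 13.73 mean [ 609.  -130.5] major ang 7.7
square blue 405 rect [483.9 298.9] [99.1 99.5] 0.63 mean [501.2 314.4] major ang 134.84
post 37 rect [501.3 316.7] [17.6 17.8] 0.0 mean [501.  317.6] major ang 35.33
sc yellow 477 rect [560.5  63.6] [114.7  27.8] 10.83 mean [561.9  63.7] major ang 10.96
sc post 137 rect [504.7 312.9] [21.7 44.2] 81.21 mean [505.  312.3] major ang 172.0
sc plates 811 rect [ 612.1 -133.1] [81.5 72.5] 14.65 mean [ 613.2 -132.4] major ang 17.37
```

View pics/c2.png

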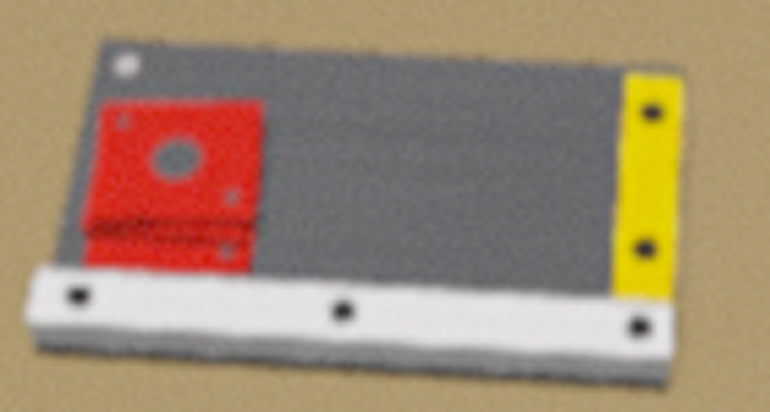

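The scene crop shows the top plate sitting nearest the robot, with the lower plates 10–15 mm closer to the rail. The rail runs along the bottom and the yellow stop is at right. My estimate is corner ≈ (0.622, 0.065) and yaw ≈ 11.1°. I'll push with both fingertips partly open, side by side along the rail.

```bash
cat >> h.py <<'E'
C=np.array([.6218,.0647]);TH=np.radians(11.1)
ex=np.array([np.cos(TH),np.sin(TH)]);ey=np.array([-np.sin(TH),np.cos(TH)])
def F(x,y,z): return [*(C+x*ex+y*ey),z]
def st(m=""):
    s=robot.sense();d=s["tcp_pos"][:2]-C;f=s["wrist_force"]
    print(m,"t %.2f"%s["t"],"fix xyz mm",(1e3*np.array([d@ex,d@ey,s["tcp_pos"][2]])).round(1),"F fix",np.round([f[:2]@ex,f[:2]@ey,f[2]],1),"M",np.round(s["torque"],2),"yaw",round(s["tcp_rot"][2],4),"op",round(s["opening"],3));return s
E
python3 - <<'E'
from h import *
robot.grip(0.3)
O=[np.pi,0,TH+np.pi/2]
robot.goto(F(-.122,-.189,.13),O);st("above")
robot.move_straight(F(-.122,-.189,.05),vel=.2);st()
print(robot.move_straight(F(-.122,-.189,.015),vel=.03,contact_N=4));s=st("floor")
z=s["tcp_pos"][2]+.0015
robot.move_straight(F(-.122,-.189,z),vel=.03);st("lift")
print(robot.move_straight(F(-.080,-.189,z),vel=.04,contact_N=10));st("near")
print(robot.move_straight(F(-.060,-.189,z),vel=.02,contact_N=12));st("pushed")
b=snap("top");a=snap("scene");save(a,"c3.png",(220,235,360,310),5.5)
E
```

```text
above t 3.68 fix xyz mm [-121.5 -188.2  130. ] F fix [-0.3 -0.7  0.4] M [ 0.04  0.02 -0.04] yaw 1.766 op 0.3
 t 4.23 fix xyz mm [-121.6 -189.2   50.3] F fix [ 0.3 -1.  -0.3] M [-0.07 -0.06  0.02] yaw 1.7646 op 0.301
True
floor t 5.13 fix xyz mm [-122.2 -189.    21. ] F fix [-0.7  0.1  4.5] M [0.03 0.16 0.04] yaw 1.7645 op 0.299
lift t 5.38 fix xyz mm [-122.  -189.    22.3] F fix [-0.3  0.6  0.4] M [ 0.05 -0.01 -0.  ] yaw 1.7647 op 0.303
False
near t 6.58 fix xyz mm [ -80.1 -189.    22.5] F fix [-0.3  0.4  0.6] M [0.01 0.03 0.01] yaw 1.7646 op 0.302
True
pushed t 7.22 fix xyz mm [ -72.4 -188.8   21.4] F fix [ 0.2 -0.1  0.4] M [ 0. -0.  0.] yaw 1.7644 op 0.301
```

View pics/c3.png

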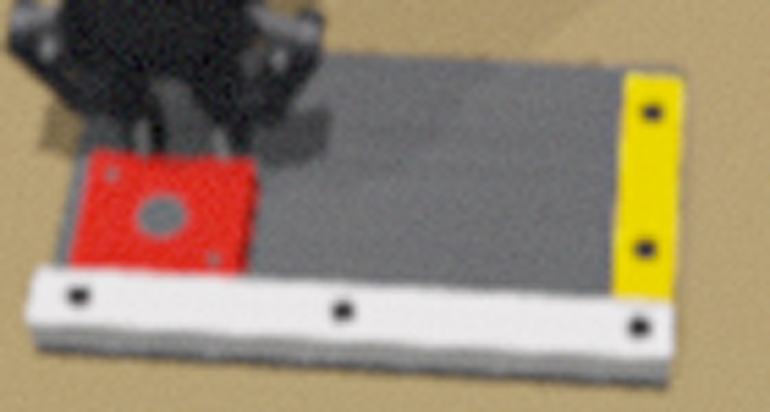

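The crop shows the top plate against the rail across its full width, with no lower plate sticking out. I'll press a bit harder to make sure all three are flush.

```bash
python3 - <<'E'
from h import *
z=.0225
print(robot.move_straight(F(-.064,-.189,z),vel=.02,contact_N=20));st("pushed")
robot.sleep(.2);st()
print(robot.move_straight(F(-.064,-.189,z),vel=.02,contact_N=20));st("again")
robot.move_straight(F(-.090,-.189,z),vel=.08);st("back")
robot.move_straight(F(-.115,-.189,.12),vel=.25);st("up")
robot.goto([.5015,.3155,.13],[np.pi,0,np.pi/2])
robot.grip(.6);st("over sq")
b=snap("top");a=snap("scene")
import pickle;pickle.dump((a,b),open("f1.pkl","wb"))
save(a,"c4.png",(220,235,300,300),8); save(a,"c5.png",(380,180,500,320),4)
A=cv2.imread("pics/c4.png");B=cv2.imread("pics/c5.png");h=max(A.shape[0],B.shape[0])
pad=lambda q:cv2.copyMakeBorder(q,0,h-q.shape[0],0,0,0)
cv2.imwrite("pics/c45.png",cv2.resize(np.hstack([pad(A),pad(B)]),(800,400)))
E
```

```text
False
pushed t 7.95 fix xyz mm [ -71.9 -188.6   21.3] F fix [-15.3   1.8   9.5] M [-0.32  3.11  0.07] yaw 1.7624 op 0.298
 t 8.15 fix xyz mm [ -71.9 -188.6   21.3] F fix [-15.1   2.2   8.6] M [-0.33  3.08  0.13] yaw 1.7623 op 0.295
False
again t 8.40 fix xyz mm [ -71.9 -188.6   21.2] F fix [-16.4   1.    9.3] M [-0.28  3.15  0.08] yaw 1.7623 op 0.301
back t 8.88 fix xyz mm [ -89.2 -189.1   22.8] F fix [ 0.4  0.3 -0.1] M [ 0.02 -0.04 -0.03] yaw 1.764 op 0.303
up t 9.43 fix xyz mm [-114.2 -188.8  120.7] F fix [ 0.9  0.6 -1. ] M [-0.    0.02 -0.03] yaw 1.7648 op 0.301
over sq t 11.47 fix xyz mm [-69.6 268.8 130.1] F fix [ 0.5 -0.2 -0.5] M [ 0.03 -0.01  0.04] yaw 1.57 op 0.598
```

View pics/c45.png

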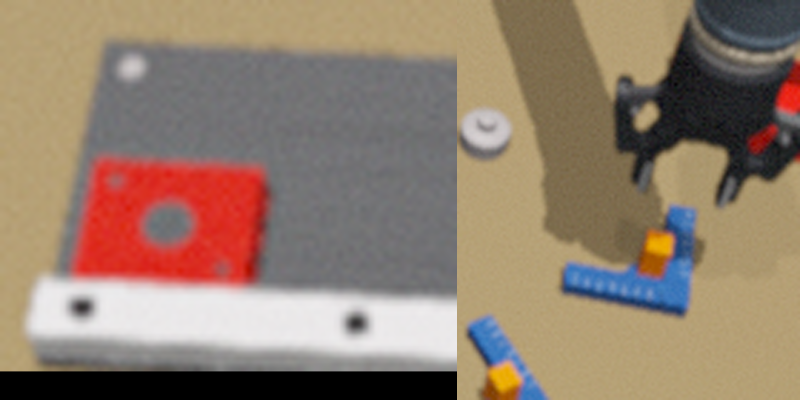

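Plates: the red stack lies flush along the rail with no gap in the scene view, and the probe repeats at -71.9 mm under 15 N. The gripper is above the target square, whose post is at about (655,255) in the composite. Now I'll grasp it.

```bash
python3 - <<'E'
from h import *
X,Y=.502,.3155
robot.move_straight([X,Y,.07],vel=.2);st()
print(robot.move_straight([X,Y,.034],vel=.06,contact_N=6));st("down")
robot.grip(0.0,strength=60);st("grip")
robot.move_straight([X,Y,.140],vel=.15);st("lift")
robot.goto(F(-.041,-.041,.140),[np.pi,0,np.pi/2+TH]);st("over corner")
robot.move_straight(F(-.041,-.041,.075),vel=.15);st("low")
a=snap("scene");b=snap("top");save(a,"c6.png",(220,200,380,320),5)
E
```

```text
t 12.03 fix xyz mm [-69.1 269.   70. ] F fix [-0.6  0.4  0.2] M [-0.04 -0.05 -0.03] yaw 1.5706 op 0.595
False
down t 12.78 fix xyz mm [-69.1 269.1  34. ] F fix [ 0.2 -0.   0.3] M [-0.   -0.04 -0.  ] yaw 1.5706 op 0.597
grip t 13.16 fix xyz mm [-68.8 269.4  34.6] F fix [-0.2 -0.5  2.5] M [-0.05 -0.01  0.04] yaw 1.5709 op 0.226
lift t 14.02 fix xyz mm [-70.2 269.  139. ] F fix [-0.3 -0.2 -2.4] M [-0.   -0.07 -0.03] yaw 1.5709 op 0.22
over corner t 15.21 fix xyz mm [-40.8 -39.1 139.5] F fix [-0.4  0.6 -2.5] M [-0.01 -0.02  0.01] yaw 1.7667 op 0.22
low t 15.79 fix xyz mm [-40.4 -40.5  75.3] F fix [ 1.  -0.5 -2.2] M [-0.01 -0.01 -0.06] yaw 1.7656 op 0.225
```

View pics/c6.png

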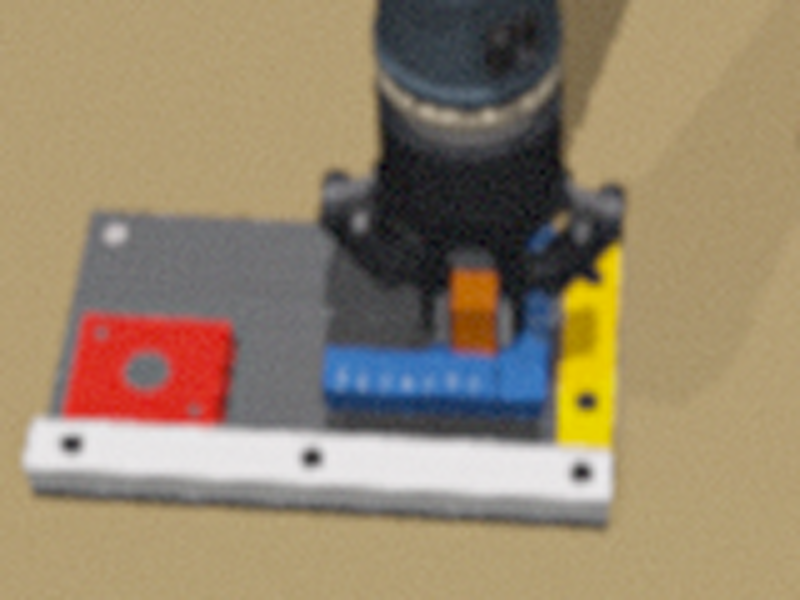

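The square is held level, parallel to the rail and clear of the plates and the yellow stop. I'll lower it and press it in.

```bash
python3 - <<'E'
from h import *
print(robot.move_straight(F(-.041,-.041,.036),vel=.03,contact_N=3));s=st("base")
z=s["tcp_pos"][2]-.0005
print(robot.move_straight(F(-.026,-.041,z),vel=.02,contact_N=6));s=st("rail")
x=(s["tcp_pos"][:2]-C)@ex
print(robot.move_straight(F(x-.001,-.026,z),vel=.02,contact_N=6));s=st("stop")
y=(s["tcp_pos"][:2]-C)@ey
robot.move_straight(F(x+.004,y+.004,z),vel=.02);st("press")
robot.sleep(.3);st("hold")
a=snap("scene");b=snap("top");save(a,"c7.png",(220,200,380,320),5)
E
```

```text
True
base t 16.84 fix xyz mm [-41.  -41.   44.5] F fix [0.7 0.1 3.7] M [-0.01 -0.04 -0.  ] yaw 1.7645 op 0.228
True
rail t 17.38 fix xyz mm [-33.4 -41.1  44.6] F fix [-1.2 -0.1  4.7] M [-0.02  0.11 -0.13] yaw 1.7633 op 0.223
True
stop t 17.87 fix xyz mm [-33.4 -34.5  44.6] F fix [-0.2  0.4  1.2] M [ 0.02 -0.11 -0.04] yaw 1.7631 op 0.223
press t 18.34 fix xyz mm [-32.9 -34.2  44.7] F fix [-10.6  -5.6  15.1] M [-1.53  1.62 -0.17] yaw 1.7585 op 0.224
hold t 18.64 fix xyz mm [-32.9 -34.2  44.8] F fix [-9.9 -6.3 14.9] M [-1.46  1.59 -0.18] yaw 1.7585 op 0.224
```

View pics/c7.png

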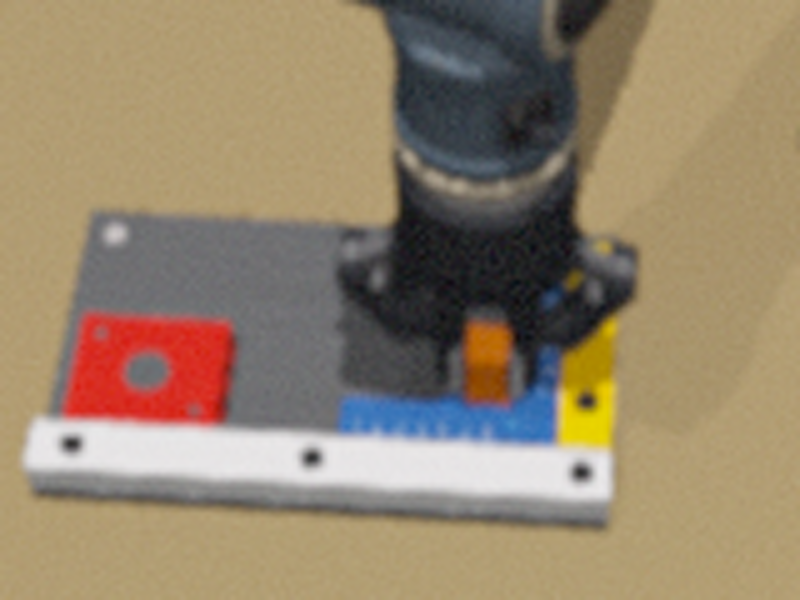

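The square is seated with no visible gap at the rail or the stop, and the plates are unchanged. The vertical force rose to 15 N, which hints at some tilt stress. I'll check tool tilt, relax the grip once so the square settles, then press again more gently.

```bash
python3 - <<'E'
from h import *
np.set_printoptions(precision=4,suppress=True)
print(robot.sense()["tcp_rot"])
robot.grip(.4);robot.sleep(.2);s=st("released");print(s["tcp_rot"])
d=s["tcp_pos"][:2]-C
yaw=s["tcp_rot"][2]
robot.move_straight(F(-.0332,-.0343,.0445),vel=.02,attitude=[np.pi,0,1.7600]);st("recentred")
robot.grip(0.0,strength=60);robot.sleep(.2);s=st("regrip");print(s["tcp_rot"])
p=s["tcp_pos"][:2]-C; x,y=p@ex,p@ey
robot.move_straight(F(x+.0035,y+.004,.0445),vel=.02);robot.sleep(.3);s=st("press");print(s["tcp_rot"])
E
```

```text
[-3.1318  0.0039  1.7586]
released t 19.24 fix xyz mm [-29.3 -30.   43.7] F fix [0.4 0.7 0.3] M [-0.    0.    0.01] yaw 1.763 op 0.401
[-3.1376  0.0015  1.763 ]
recentred t 19.66 fix xyz mm [-33.3 -34.6  44.6] F fix [ 0.2 -0.3  0.4] M [-0.03 -0.01  0.  ] yaw 1.7595 op 0.398
regrip t 20.12 fix xyz mm [-33.  -34.4  44.7] F fix [-0.1 -0.3  3. ] M [-0.07  0.15  0.  ] yaw 1.7601 op 0.221
[3.1413 0.     1.7601]
press t 20.84 fix xyz mm [-32.9 -34.2  44.8] F fix [-8.3 -6.4 10.7] M [-1.46  1.48  0.24] yaw 1.7582 op 0.223
[-3.1357  0.0031  1.7582]
```

```bash
python3 - <<'E'
from h import *
np.set_printoptions(precision=4,suppress=True)
robot.move_straight(F(-.0329+.0030,-.0342+.0033,.0440),vel=.02,attitude=[np.pi-.005,-.003,1.7612]);robot.sleep(.4);s=st("press");print(s["tcp_rot"])
a=snap("scene");b=snap("top");save(a,"c8.png",(220,235,360,310),5.5);save(b,"c8t.png",(280,170,400,260),6.5)
A=cv2.imread("pics/c8.png");B=cv2.imread("pics/c8t.png");A=cv2.resize(A,(540,290));B=cv2.resize(B,(400,300))
cv2.imwrite("pics/c9.png",np.vstack([A,cv2.copyMakeBorder(B,0,0,0,140,0)]))
E
```

```text
press t 21.49 fix xyz mm [-33.  -34.2  44.7] F fix [-8.9 -5.  12.8] M [-1.44  1.68  0.09] yaw 1.7593 op 0.225
[-3.1411 -0.0006  1.7593]
```

View pics/c9.png

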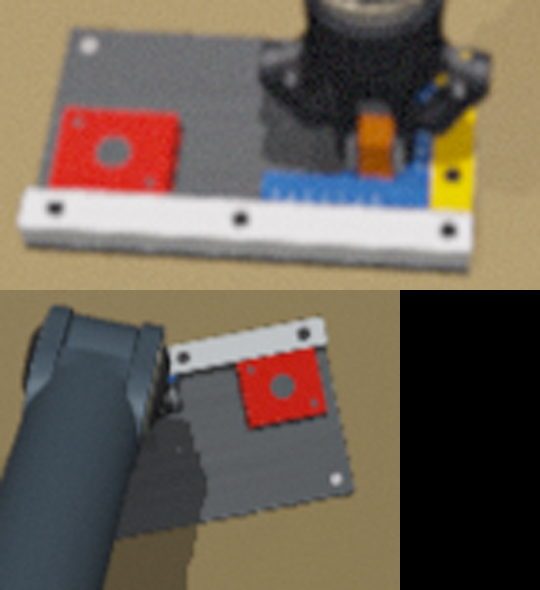

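The square is tight to both the rail and the stop with the tool vertical, and the plates are flush in both views. I'm handing in.

```bash
python3 -c "
from h import *
st('final');robot.close_job()"
```

```text
final t 21.59 fix xyz mm [-33.  -34.2  44.7] F fix [-8.8 -4.9 13.9] M [-1.39  1.7   0.17] yaw 1.7594 op 0.22
the job is handed in; nothing more can be done
```

The job is handed in at 21.6 s, with the arm still holding the square pressed into the corner.

- **Plates:** I pushed the stack up to the back rail with two fingertips and pressed it with about 15 N. The last pictures from both cameras show the stack flush along the rail, near its place. Only the top plate is plainly visible there.
- **Square:** I took the leftmost of the three look-alikes, laid it on the base and pressed it against the rail and then the end stop. After that I released and gripped it again once so it could settle, and pressed again.
- **Last checks:** The tool is vertical to within 0.001 rad. It is pressing about 9 N on the rail, 5 N on the stop and 14 N down, with a small twist of about 0.1–0.2 N m.
- **Disagreements:** The contact positions were within about 1.2 mm of the camera estimate of the corner, inside the calibration tolerance. At the first press the tool tilted by about 0.5° and the down force reached 15 N, so I corrected the tilt. The down force stayed above the few newtons I wanted.
- **Other objects:** I touched nothing else on purpose, but I did not compare the bystanders' positions afterwards.

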